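# Check the kit cartons' bases and push the stamped one to the dispatch line

## Task

One of the two green-banded white test-kit cartons carries a release stamp on its underside. Using only the fingertips, tip both cartons over towards the robot, one after the other, so that each lies on its side with its base facing the dispatch line (the tape across the bench); then push the stamped one along the bench until its stamped base is over the tape, square to the line. Leave the other carton lying where it fell, do not lift or carry either carton, and leave everything else where it stands.

Things in the scene. Friction and masses are not known exactly. Their poses are not given: they have to be found in the camera images.
- stamped_carton: THE STAMPED ONE: white test-kit carton, green band round its foot, loose closed box 65 deep (x) x 90 wide (y) x 100 mm tall (z), 0.2 to 0.4 kg; starts standing, its +x turned roughly away from the robot. Origin: centre of its UNDERSIDE; z points from base to top. Ink stamp (dark ring 48 mm across with a tick) on the underside, hidden until tipped.
- plain_carton: THE ONE WITHOUT STAMP: same outside: white test-kit carton, green band round its foot, loose closed box 65 deep (x) x 90 wide (y) x 100 mm tall (z), 0.2 to 0.4 kg; starts standing, its +x turned roughly away from the robot. Origin: centre of its UNDERSIDE; z points from base to top. Underside blank but for a seam.
- dispatch_line: dispatch line: a flat strip of pale tape with dark borders, 50 mm wide and 600 mm long, stuck on the bench beyond the cartons, running left to right; no height to speak of. Origin: its middle, at table height; its x axis points across the tape away from the robot, its y axis along the tape. Fixed.
- specimen_cup: bystander, loose: clear specimen cup with white screw lid, 42 mm across, 55 mm tall. Origin: centre of its underside.
- meter: bystander, loose: white hand-held meter, 92 x 52 x 16 mm, lying flat. Origin: centre of its underside.
- phone: bystander, loose: smartphone, 150 x 73 x 9 mm, lying flat. Origin: centre of its underside.
- gel_bottle: bystander, loose: clear hand-gel bottle, 56 mm across, 140 mm tall. Origin: centre of its underside.
- strip_box: bystander, loose: low white and blue box, 80 x 80 x 55 mm. Origin: centre of its underside.
- tube_rack: bystander, loose: white tube rack with capped tubes, 70 x 110 mm, 88 mm tall. Origin: centre of its underside.
- wallet: bystander, loose: grey wallet, 85 x 110 x 18 mm, lying flat. Origin: centre of its underside.
- stamped_carton_center (a point): centre of that carton, 50 mm up its z axis from the base. High friction on the bench: pushed or pulled near its top it tips about its lower edge rather than slides, and falls over by itself past about 35 degrees. Lying tipped towards the robot: base faces away, z points to the robot, origin and centre 32 mm above the bench.
- plain_carton_center (a point): centre of that carton, 50 mm up its z axis from the base. High friction on the bench: pushed or pulled near its top it tips about its lower edge rather than slides, and falls over by itself past about 35 degrees. Lying tipped towards the robot: base faces away, z points to the robot, origin and centre 32 mm above the bench.
Things that resemble listed ones, but are neither listed nor needed, are in the scene too. Leave any red or turquoise look-alike of the plain_carton alone.

How it is judged:
On the way, in this order (a step that is already met when the one before it is completed fails the run):
1. one carton lies on its side, base facing the line, both still short of the tape (((angle between stamped_carton's own z axis and vertical between 1.4 and 1.75 rad and z of dispatch_line in the frame of stamped_carton below 0 m) or (angle between plain_carton's own z axis and vertical between 1.4 and 1.75 rad and z of dispatch_line in the frame of plain_carton below 0 m)) and x of each of stamped_carton, plain_carton in the frame of dispatch_line below -0.04 m), for 0.2 s.
2. both cartons lie on their sides, bases facing the line, both still short of the tape (angle between stamped_carton's own z axis and vertical between 1.4 and 1.75 rad and z of dispatch_line in the frame of stamped_carton below 0 m and angle between plain_carton's own z axis and vertical between 1.4 and 1.75 rad and z of dispatch_line in the frame of plain_carton below 0 m and x of each of stamped_carton, plain_carton in the frame of dispatch_line below -0.04 m), for 0.3 s.
At the end, for the whole second after the job is handed in: Stamped carton at rest on its side, base facing away from the robot, base centre within 26 mm of the tape's middle line, square within 0.2 rad; the other carton at rest on its side where it fell (centre within 150 mm of its start, base 40 mm or more short of the tape's middle) (angle between stamped_carton's own z axis and vertical between 1.4 and 1.75 rad and x of stamped_carton_center in the frame of dispatch_line below -0.015 m and x of stamped_carton in the frame of dispatch_line between -0.026 and 0.026 m and y of stamped_carton in the frame of dispatch_line between -0.3 and 0.3 m and angle between the z axis of stamped_carton and the x axis of dispatch_line, either way round below 0.2 rad and height (world z) of stamped_carton between 0.02 and 0.045 m and linear speed of each of stamped_carton, plain_carton below 0.01 m/s and angular speed of each of stamped_carton, plain_carton below 0.05 rad/s and angle between plain_carton's own z axis and vertical between 1.4 and 1.75 rad and z of dispatch_line in the frame of plain_carton below 0 m and x of plain_carton in the frame of dispatch_line below -0.04 m and distance of plain_carton_center from where it was at the start of the episode below 0.15 m); the robot touches nothing.
It fails at once if a carton is lifted off the bench ((height (world z) of stamped_carton_center above 0.08 m or (angle between stamped_carton's own z axis and vertical below 0.2 rad and height (world z) of stamped_carton above 0.025 m) or (angle between stamped_carton's own z axis and vertical above 1.3 rad and height (world z) of stamped_carton above 0.065 m)) or (height (world z) of plain_carton_center above 0.08 m or (angle between plain_carton's own z axis and vertical below 0.2 rad and height (world z) of plain_carton above 0.025 m) or (angle between plain_carton's own z axis and vertical above 1.3 rad and height (world z) of plain_carton above 0.065 m))).
It fails at once if a bystander is shifted by more than 30 mm or knocked over (distance of any of specimen_cup, meter, phone, gel_bottle, strip_box, tube_rack, wallet from where it was at the start of the episode above 0.03 m or angle between any of specimen_cup, meter, phone, gel_bottle, strip_box, tube_rack, wallet's own z axis and vertical above 0.5 rad).
It also fails if it takes over 64 s, if anything falls off the work surface, if the arm or the gripper's body presses on something with over 40 N, if the wrist force passes 120 N, or if a joint passes its speed limit or range.

## Robot

A 7-joint arm with a two-finger parallel gripper is mounted at the origin on the work surface. World frame = base frame: x ahead of the robot, y to its left, z up, the work surface at z = 0. Lengths are in m, angles in rad, forces in N, time in s.
With the tool pointing down it reaches from about 0.425 to 0.925 m from the base axis. Payload 6.8 kg.
Tool frame: the origin (TCP) lies at the very end of the fingers, on their centre line; the grasp point (between the pads) lies bot.grasp_offset behind it (bot.grasp_offset is the distance from the TCP to the grasp point, in m); x points along the fingers, z is the direction in which the jaws open and shut, and the axes are right-handed (so a half turn about x gives the same grasp; the last joint's range is limited). The gripper opens to 88 mm and grips with 3 to 60 N. Pads are 20 mm wide; open, the fingers measure 115 mm over their backs; the gripper's body (75 mm by 178 mm) begins 61 mm behind the grasp point.
Start: joints at [-1.379, 0.477, 0.022, 1.555, -0.011, 1.109, -0.083], TCP at [0.199, 0.645, 0.223] pointing down, gripper open.
Joint ranges: [-2.96, 2.96], [-0.34, 2.1], [-1.41, 1.46], [0.24, 2.44], [-1.37, 4.51], [0.17, 1.92], [-2.96, 2.96]. Speed limits (rad/s): [2.39, 2.39, 3.14, 3.14, 3.14, 3.14, 3.14].

## Interface

Orientations are given as a 3x3 rotation matrix whose columns are the frame's x, y, z axes.
In Python, from station import bot, eyes gives the robot as it stands.
- The arm moves only by the shell command python3 -m crank 'ROWS' [FORCE]. ROWS is JSON, a list of rows, each an object with "offset": the shift along the tool's x, y, z in units of 30 mm (1.0 is 30 mm), a list of three; "angular": the turn, a rotation vector about the tool's x, y, z in units of 6 degrees (1.0 is 6 degrees), a list of three; "jaw": the closure, from 0 (fully open) to 1 (shut). A call has exactly 8 rows; each row shifts and turns the pose as measured when the row begins, along the tool's axes as they then stand; what a row does not reach is not made up. A row lasts 1/12 s, in which the tool goes at most 41.7 mm and 7.16 degrees, less where a joint would pass 70% of its speed; a pose out of reach is approached as far as the arm can. A call is refused whole if a number of a shift passes 1 or a number of a turn 1, either way. A call with a gripper value outside its range is refused whole. The fingers move at their own pace and stop on an object; FORCE is the grip in N (left out, the last holds). Time passes only in rows, so rows that do not move let the fingers close, or fill a call up. It gives the time, the measured TCP pose, the force and the opening at its end, in the units of the state.
- bot.get_state(): the state, without advancing time (a new reading comes with each control period).
- eyes.get_image(name): name is "scene" or "side" or "wrist"; returns a dict with "pixels" (400x640x3 uint8, blue, green, red), "depth" (400x640 float32, m along the optical axis (not along the pixel's ray), 0 where there is no reading), "fx", "fy", "cx", "cy" (pixels), "view" (4x4, takes a point from world to camera coordinates); the wrist camera has in their place "hand_eye" (4x4, takes a point from camera to tool coordinates, whose origin is the TCP and whose axes are the tool frame's). Camera axes: x right, y down, z forward; pixel columns grow to the right and rows downward; lengths in m; the calibration is good to about 2 mm. A picture is of the moment at which its call begins: read the wrist's pose just before it.
- bot.job_done(): hands the job in, once; it reports no verdict.
The state is a dict: "clock": time; "joints": joint angles; "joint_vel": joint speeds; "joint_efforts": joint torques, N m; "tool_pos": TCP position; "eef_rot": TCP orientation; "ft_force": force on the tool from outside, world axes, zero at the start; "wrist_torque": the same for the moment, N m; "finger_gap": finger opening in m.
Only numpy, scipy, OpenCV 4.12 (cv2) and the standard library are available. Lean on these libraries where they do the work, as an engineer would, in place of code of your own. Each camera call takes 0.05 s, during which the arm holds its last target.

## Working session

There is one attempt and no reset: what is moved stays moved. The work goes in short steps, Python scripts to look and compute and a shell command to move; the robot and the scene stay as the last step left them, time stands still between calls to the robot, and variables do not carry over. Pictures are saved under pics/ and viewed, and the job is handed in when it is done.

```bash
ls; mkdir -p pics; python3 - <<'E'
from station import bot, eyes
import cv2,numpy as np
s=bot.get_state();print({k:np.round(v,3).tolist() for k,v in s.items()},bot.grasp_offset)
for n in ["scene","side"]:
    im=eyes.get_image(n);cv2.imwrite(f"pics/{n}0.png",im["pixels"]);np.savez(f"{n}0.npz",**im)
    print(n,im["fx"],im["cx"],im["cy"],np.round(im["view"],3).tolist())
E
```

```text
pics
{'clock': 0.0, 'joints': [-1.379, 0.478, 0.022, 1.556, -0.011, 1.109, -0.083], 'joint_vel': [-0.001, -0.002, -0.001, -0.002, -0.0, 0.001, 0.001], 'joint_efforts': [-0.0, -58.284, 1.535, -27.261, -0.054, 0.017, 0.0], 'tool_pos': [0.199, 0.644, 0.222], 'eef_rot': [[-0.0, -0.955, 0.295], [-0.002, 0.295, 0.955], [-1.0, -0.0, -0.002]], 'ft_force': [0.996, 0.197, -0.109], 'wrist_torque': [-0.033, 0.04, -0.03], 'finger_gap': 0.088} 0.0187
scene 467.02134055715726 320.1138384407459 202.98096797224602 [[0.017, 1.0, 0.011, -0.002], [0.621, -0.002, -0.784, -0.29], [-0.784, 0.02, -0.621, 1.802], [0.0, 0.0, 0.0, 1.0]]
side 461.2479881748551 327.29639787105395 205.84339466644715 [[-0.992, -0.125, 0.011, 0.56], [-0.093, 0.676, -0.731, 0.084], [0.084, -0.726, -0.682, 1.272], [0.0, 0.0, 0.0, 1.0]]
```

View pics/scene0.png

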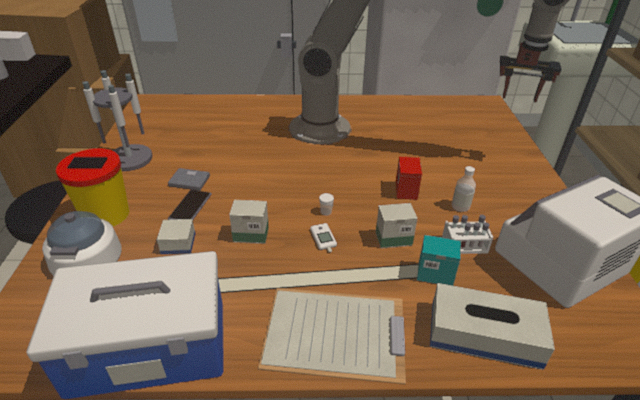

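View pics/side0.png

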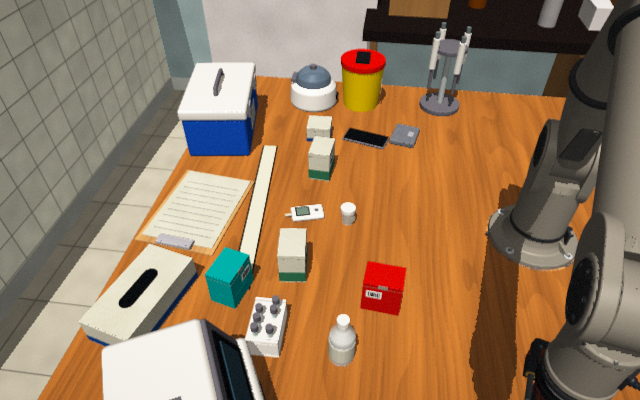

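```bash
cat > h.py <<'E'
import numpy as np,cv2
def cloud(d):
    z=d["depth"];v,u=np.mgrid[:400,:640]
    P=np.stack([(u-d["cx"])/d["fx"]*z,(v-d["cy"])/d["fy"]*z,z,np.ones_like(z)],-1)
    P=P@np.linalg.inv(d["view"]).T
    P=P[...,:3]; P[z<=0]=np.nan
    return P
E
python3 - <<'E'
from h import *
for n,boxes in [("scene",dict(L=(225,195,275,245),R=(370,198,420,250),red=(390,150,425,203),turq=(412,232,465,288),strip=(152,212,200,255),rack=(440,212,497,255),bottle=(448,165,480,212),cup=(314,190,338,217),meter=(305,220,342,255),phone=(165,190,212,222),wallet=(165,166,213,190))),
 ("side",dict(L=(303,132,340,182),R=(272,224,312,285),turq=(203,245,255,308),strip=(300,112,335,142),meter=(282,200,328,224),rack=(243,294,290,358)))]:
    d=dict(np.load(n+"0.npz"));P=cloud(d)
    for k,(a,b,c,e) in boxes.items():
        Q=P[b:e,a:c].reshape(-1,3);Q=Q[np.isfinite(Q[:,0])];Q=Q[Q[:,2]>0.006]
        zt=np.percentile(Q[:,2],98); T=Q[Q[:,2]>zt-0.008]
        r=cv2.minAreaRect((T[:,:2]*1000).astype(np.float32))
        print(n,k,"ztop",round(zt,3),"rect",np.round(r[0]),np.round(r[1]),round(r[2],1),"all",np.round(np.percentile(Q[:,:2],[1,99],axis=0),3).tolist())
# tape from scene: pale pixels
d=dict(np.load("scene0.npz"));P=cloud(d)
for u in (230,260,300,340,380,405):
    col=d["pixels"][250:305,u].astype(int).min(1); i=np.where((col>120)&(np.abs(P[250:305,u,2])<.01))[0]+250
    print(u,i.min(),i.max(),np.round(P[i.min(),u],3),np.round(P[i.max(),u],3))
E
```

```text
scene L ztop 0.103 rect [ 613. -203.] [90. 70.] 86.3 all [[0.579, -0.249], [0.648, -0.156]]
scene R ztop 0.103 rect [630. 198.] [72. 92.] 7.3 all [[0.595, 0.15], [0.667, 0.245]]
scene red ztop 0.104 rect [404. 270.] [66. 97.] 84.9 all [[0.358, 0.234], [0.454, 0.302]]
scene turq ztop 0.103 rect [763. 287.] [89. 71.] 76.1 all [[0.645, 0.237], [0.874, 0.378]]
scene strip ztop 0.174 rect [ 862. -298.] [ 9. 44.] 2.4 all [[0.522, -0.442], [0.864, -0.288]]
scene rack ztop 0.103 rect [767. 306.] [49. 66.] 76.4 all [[0.619, 0.283], [0.792, 0.447]]
scene bottle ztop 0.14 rect [485. 424.] [25. 28.] 56.2 all [[0.473, 0.396], [0.512, 0.448]]
scene cup ztop 0.059 rect [509.  12.] [38. 45.] 87.7 all [[0.489, -0.008], [0.53, 0.031]]
scene meter ztop 0.02 rect [626.  -0.] [94. 52.] 16.5 all [[0.582, -0.032], [0.681, 0.033]]
scene phone ztop 0.057 rect [ 612. -398.] [75. 14.] 88.1 all [[0.414, -0.445], [0.617, -0.35]]
scene wallet ztop 0.023 rect [ 353. -428.] [114.  91.] 79.2 all [[0.305, -0.486], [0.404, -0.369]]
side L ztop 0.105 rect [ 610. -203.] [96. 67.] 86.6 all [[0.574, -0.368], [0.679, -0.15
[... 256 characters left out ...]
0.705, -0.223]]
side meter ztop 0.022 rect [623.   1.] [90. 56.] 14.8 all [[0.574, -0.038], [0.682, 0.034]]
side rack ztop 0.11 rect [662. 490.] [14. 47.] 16.0 all [[0.615, 0.337], [0.685, 0.507]]
230 278 290 [ 0.774 -0.241  0.   ] [ 0.814 -0.235  0.   ]
260 276 288 [ 0.771 -0.165  0.003] [ 0.808 -0.162  0.   ]
300 273 304 [ 0.76  -0.063  0.002] [ 0.864 -0.061  0.006]
340 270 304 [ 0.747  0.041 -0.002] [0.867 0.035 0.009]
380 268 304 [0.744 0.146 0.002] [0.867 0.131 0.008]Traceback (most recent call last):
  File "<stdin>", line 14, in <module>
    return umr_minimum(a, axis, None, out, keepdims, initial, where)
ValueError: zero-size array to reduction operation minimum which has no identity
```

```bash
python3 - <<'E'
import cv2
a=cv2.imread("pics/scene0.png");cv2.imwrite("pics/crop0.png",cv2.resize(a[160:300,220:480],None,fx=3,fy=3,interpolation=2))
E
```

```text
(no output)
```

View pics/crop0.png

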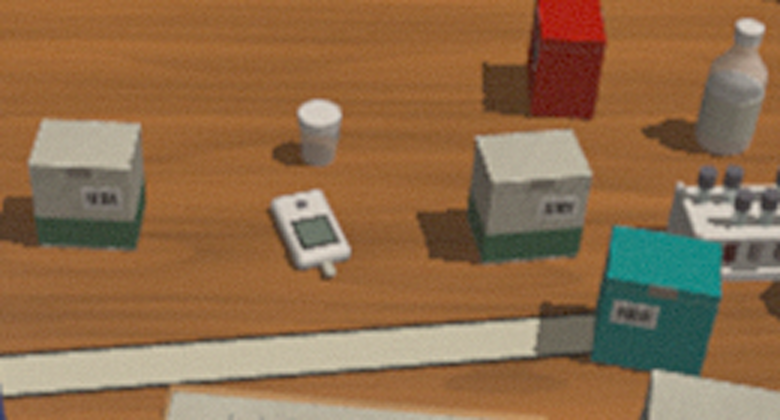

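Candidates for the cartons in the scene view are white/green L at (250,222), white/green R at (397,226), red box at (408,177), turquoise box at (438,260) and the low strip box at (176,236). I choose L and R. The crop confirms both are white with a green foot band, and the turquoise box stands close beyond R.

```bash
cat >> h.py <<'E'
def goto(x,y,z,yaw_deg):
    """yaw: direction of carton x axis; tool z along carton y, tool x down. prints offset/turn units needed"""
    from station import bot
    from scipy.spatial.transform import Rotation as R
    s=bot.get_state();M=np.array(s["eef_rot"]);p=np.array(s["tool_pos"])
    a=np.radians(yaw_deg);zc=np.array([-np.sin(a),np.cos(a),0]);xc=np.array([0,0,-1.]);T=np.stack([xc,np.cross(zc,xc),zc],1)
    print("t",round(s["clock"],2),"tcp",np.round(p,4),"F",np.round(s["ft_force"],1),"gap",round(s["finger_gap"],3))
    print("total in CURRENT tool axes, units:",np.round(M.T@(np.array([x,y,z])-p)/.03,2)," in FINAL axes:",np.round(T.T@(np.array([x,y,z])-p)/.03,2)," turn units:",np.round(np.degrees(R.from_matrix(M.T@T).as_rotvec())/6,2))
E
python3 - <<'E'
from h import *
d=dict(np.load("scene0.npz"));P=cloud(d);g=d["pixels"].astype(int).min(2)
pts=[]
for u in range(228,396,3):
    i=np.where(g[262:300,u]>115)[0]+262
    if len(i)==0: continue
    j=i[0];k=j
    while g[k+1,u]>115:k+=1
    if 8<k-j<16: pts.append([P[j,u,:2],P[k,u,:2]])
pts=np.array(pts);m=pts.mean(1);c=np.polyfit(m[:,1],m[:,0],1);r=m[:,0]-np.polyval(c,m[:,1])
print(len(m),"x=",c,r.std(),"width",np.mean(pts[:,1,0]-pts[:,0,0]),"yaw",np.degrees(np.arctan(-c[0])))
print("at y -.2,.17:",np.polyval(c,[-.2,.17]))
goto(.688,.205,.2,6.5)
E
```

```text
** On entry to DLASCL parameter number  4 had an illegal value
 ** On entry to DLASCL parameter number  4 had an illegal value
 ** On entry to DLASCL parameter number  4 had an illegal value
 ** On entry to DLASCL parameter number  4 had an illegal value
 ** On entry to DLASCL parameter number  5 had an illegal value
 ** On entry to DLASCL parameter number  4 had an illegal valueTraceback (most recent call last):
  File "<stdin>", line 10, in <module>
    c, resids, rank, s = lstsq(lhs, rhs, rcond)
                         ~~~~~^^^^^^^^^^^^^^^^^
    x, resids, rank, s = _umath_linalg.lstsq(a, b, rcond,
                         ~~~~~~~~~~~~~~~~~~~^^^^^^^^^^^^^
                                             signature=signature)
                                             ^^^^^^^^^^^^^^^^^^^^
    raise LinAlgError("SVD did not converge in Linear Least Squares")
numpy.linalg.LinAlgError: SVD did not converge in Linear Least Squares
```

```bash
cat >> h.py <<'E'
def ray(d,u,v,z=0.):
    C=np.linalg.inv(d["view"]);o=C[:3,3];r=C[:3,:3]@np.array([(u-d["cx"])/d["fx"],(v-d["cy"])/d["fy"],1.])
    return o+r*(z-o[2])/r[2]
E
python3 - <<'E'
from h import *
d=dict(np.load("scene0.npz"));g=d["pixels"].astype(int).min(2)
pts=[]
for u in range(228,396,3):
    i=np.where(g[262:300,u]>115)[0]+262
    if len(i)==0: continue
    j=i[0];k=j
    while g[k+1,u]>115:k+=1
    if 8<k-j<16: pts.append([ray(d,u,j-.5)[:2],ray(d,u,k+.5)[:2]])
pts=np.array(pts);m=pts.mean(1);c=np.polyfit(m[:,1],m[:,0],1);r=m[:,0]-np.polyval(c,m[:,1])
print(len(m),"x=",c,r.std(),"width",np.mean(pts[:,1,0]-pts[:,0,0]),"yaw",np.degrees(np.arctan(-c[0])))
print("at y -.2,.17:",np.polyval(c,[-.2,.17]))
goto(.688,.205,.2,6.5)
E
```

```text
56 x= [-0.09181678  0.77325095] 0.0005609762530214994 width 0.0429000453277744 yaw 5.246005078356731
at y -.2,.17: [0.79161431 0.7576421 ]
t 0.1 tcp [0.1992 0.6444 0.2218] F [-0.1 -0.2 -0.5] gap 0.088
total in CURRENT tool axes, units: [  0.75 -19.89  -9.18]  in FINAL axes: [  0.73 -14.53 -16.4 ]  turn units: [-3.95 -0.02 -0.  ]
```

```bash
python3 -m crank '[{"offset":[0,-1,-0.75],"angular":[-0.5,0,0],"jaw":0.5},{"offset":[0,-1,-0.75],"angular":[-0.5,0,0],"jaw":0.5},{"offset":[0,-1,-0.75],"angular":[-0.5,0,0],"jaw":0.5},{"offset":[0,-1,-0.75],"angular":[-0.5,0,0],"jaw":0.5},{"offset":[0,-1,-0.75],"angular":[-0.5,0,0],"jaw":0.5},{"offset":[0,-1,-0.75],"angular":[-0.5,0,0],"jaw":0.5},{"offset":[0,-1,-0.75],"angular":[-0.5,0,0],"jaw":0.5},{"offset":[0,-1,-0.75],"angular":[-0.5,0,0],"jaw":0.5}]' 20; python3 -c "
from h import *
goto(.688,.205,.2,6.5)"
```

```text
clock: 0.77
tool_pos: [0.412, 0.4392, 0.2164]
eef_rot: [[-0.009, -0.987, -0.158], [-0.005, -0.158, 0.987], [-1.0, 0.01, -0.003]]
ft_force: [1.9, 1.1, -0.1]
finger_gap: 0.0441
t 0.77 tcp [0.412  0.4392 0.2164] F [ 1.9  1.1 -0.1] gap 0.044
total in CURRENT tool axes, units: [ 0.5  -7.85 -9.16]  in FINAL axes: [ 0.55 -8.26 -8.8 ]  turn units: [ 0.43 -0.03 -0.09]
```

```bash
python3 -m crank '[{"offset":[0.1,-0.95,-1],"angular":[0.2,0,0],"jaw":0.5},{"offset":[0.1,-0.95,-1],"angular":[0.2,0,0],"jaw":0.5},{"offset":[0.1,-0.95,-1],"angular":[0,0,0],"jaw":0.5},{"offset":[0,-0.95,-1],"angular":[0,0,0],"jaw":0.5},{"offset":[0,-0.95,-1],"angular":[0,0,0],"jaw":0.5},{"offset":[0,-0.95,-1],"angular":[0,0,0],"jaw":0.5},{"offset":[0,-0.95,-1],"angular":[0,0,0],"jaw":0.5},{"offset":[0,-0.95,-1],"angular":[0,0,0],"jaw":0.5}]'; python3 -c "
from h import *
goto(.690,.205,.075,6.5)"
```

```text
clock: 1.43
tool_pos: [0.6678, 0.2262, 0.203]
eef_rot: [[-0.014, -0.993, -0.121], [-0.006, -0.121, 0.993], [-1.0, 0.014, -0.004]]
ft_force: [0.1, 0.9, -0.0]
finger_gap: 0.0439
t 1.43 tcp [0.6678 0.2262 0.203 ] F [ 0.1  0.9 -0. ] gap 0.044
total in CURRENT tool axes, units: [ 4.26 -0.71 -0.77]  in FINAL axes: [ 4.27 -0.65 -0.79]  turn units: [ 0.07 -0.04 -0.14]
```

```bash
python3 -m crank '[{"offset":[0,-0.4,-0.4],"angular":[0,0,-0.1],"jaw":0.5},{"offset":[0,-0.3,-0.4],"angular":[0,0,0],"jaw":0.5},{"offset":[0,0,0],"angular":[0,0,0],"jaw":0.5},{"offset":[0.8,0,0],"angular":[0,0,0],"jaw":0.5},{"offset":[0.8,0,0],"angular":[0,0,0],"jaw":0.5},{"offset":[0.8,0,0],"angular":[0,0,0],"jaw":0.5},{"offset":[0.8,0,0],"angular":[0,0,0],"jaw":0.5},{"offset":[0.8,0,0],"angular":[0,0,0],"jaw":0.5}]'; python3 -c "
from h import *
goto(.690,.205,.075,6.5)
from station import eyes
im=eyes.get_image('scene');cv2.imwrite('pics/s1.png',cv2.resize(im['pixels'][120:300,300:520],None,fx=3,fy=3))"
```

```text
clock: 2.1
tool_pos: [0.6994, 0.1961, 0.0824]
eef_rot: [[0.007, -0.994, -0.108], [-0.005, -0.108, 0.994], [-1.0, -0.006, -0.006]]
ft_force: [-0.8, 0.1, 0.3]
finger_gap: 0.0442
t 2.1 tcp [0.6994 0.1961 0.0824] F [-0.8  0.1  0.3] gap 0.044
total in CURRENT tool axes, units: [0.24 0.28 0.33]  in FINAL axes: [0.25 0.28 0.33]  turn units: [-0.05 -0.05  0.06]
```

View pics/s1.png

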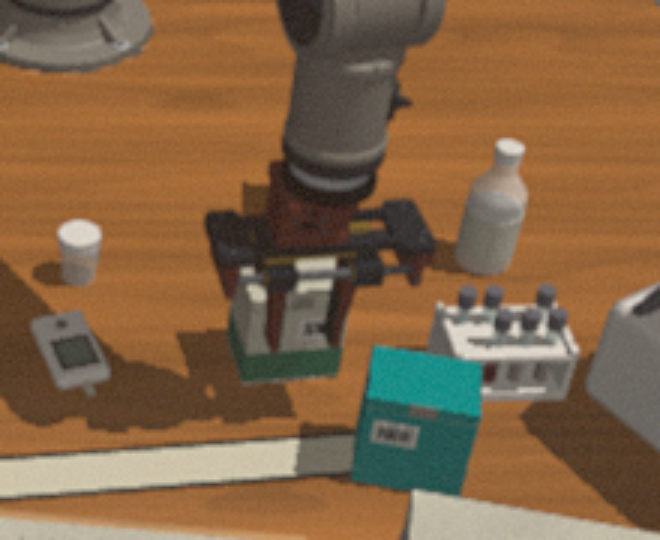

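```bash
python3 -m crank '[{"offset":[0.2,0.35,0.3],"angular":[0,0,0],"jaw":0.5},{"offset":[0,0.35,0],"angular":[0,0,0],"jaw":0.5},{"offset":[0,0.35,0],"angular":[0,0,0],"jaw":0.5},{"offset":[0,0.35,0],"angular":[0,0,0],"jaw":0.5},{"offset":[0,0.35,0],"angular":[0,0,0],"jaw":0.5},{"offset":[0,0.35,0],"angular":[0,0,0],"jaw":0.5},{"offset":[0,0.35,0],"angular":[0,0,0],"jaw":0.5},{"offset":[0,0.35,0],"angular":[0,0,0],"jaw":0.5}]'; python3 -c "
from h import *
goto(.690,.205,.075,6.5)
from station import eyes
im=eyes.get_image('scene');cv2.imwrite('pics/s2.png',cv2.resize(im['pixels'][120:300,300:520],None,fx=3,fy=3))"
```

```text
clock: 2.82
tool_pos: [0.6081, 0.2071, 0.0741]
eef_rot: [[0.007, -0.993, -0.12], [-0.001, -0.12, 0.993], [-1.0, -0.007, -0.002]]
ft_force: [3.7, -0.9, 3.9]
finger_gap: 0.0439
t 2.82 tcp [0.6081 0.2071 0.0741] F [ 3.7 -0.9  3.9] gap 0.044
total in CURRENT tool axes, units: [-0.01 -2.7  -0.4 ]  in FINAL axes: [-0.03 -2.7  -0.38]  turn units: [ 0.06 -0.02  0.07]
```

View pics/s2.png

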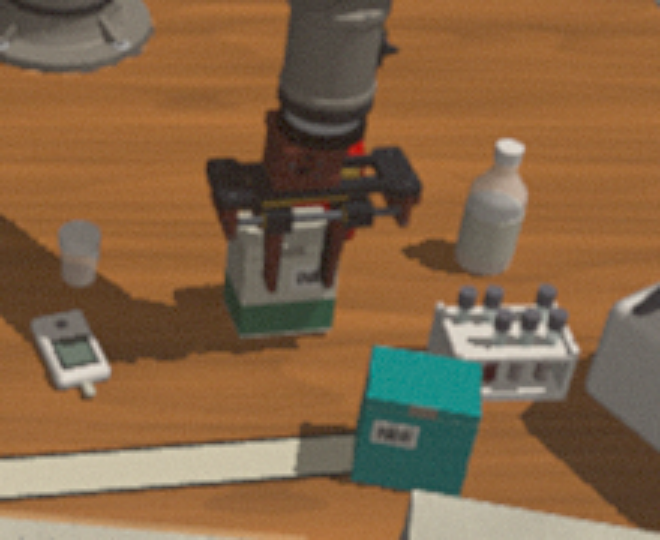

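The carton is tilting: its face has turned up at (285,280) and the green band is seen from below. I keep pulling, then retreat upwards.

```bash
python3 -m crank '[{"offset":[0,0.35,0],"angular":[0,0,0],"jaw":0.5},{"offset":[0,0.35,0],"angular":[0,0,0],"jaw":0.5},{"offset":[0,0.35,0],"angular":[0,0,0],"jaw":0.5},{"offset":[0,0,0],"angular":[0,0,0],"jaw":0.5},{"offset":[-0.3,0,0],"angular":[0,0,0],"jaw":0.5},{"offset":[-0.6,0,0],"angular":[0,0,0],"jaw":0.5},{"offset":[-1,0,0],"angular":[0,0,0],"jaw":0.5},{"offset":[-1,0,0],"angular":[0,0,0],"jaw":0.5}]'; python3 -c "
from h import *
goto(.690,.205,.075,6.5)
from station import eyes
im=eyes.get_image('scene');cv2.imwrite('pics/s3.png',cv2.resize(im['pixels'][120:300,300:520],None,fx=3,fy=3))"
```

```text
clock: 3.53
tool_pos: [0.5661, 0.2065, 0.1613]
eef_rot: [[-0.006, -0.992, -0.127], [-0.004, -0.127, 0.992], [-1.0, 0.007, -0.003]]
ft_force: [0.3, 0.2, 0.4]
finger_gap: 0.044
t 3.53 tcp [0.5661 0.2065 0.1613] F [0.3 0.2 0.4] gap 0.044
total in CURRENT tool axes, units: [ 2.85 -4.11 -0.56]  in FINAL axes: [ 2.88 -4.1  -0.52]  turn units: [ 0.13 -0.03 -0.06]
```

View pics/s3.png

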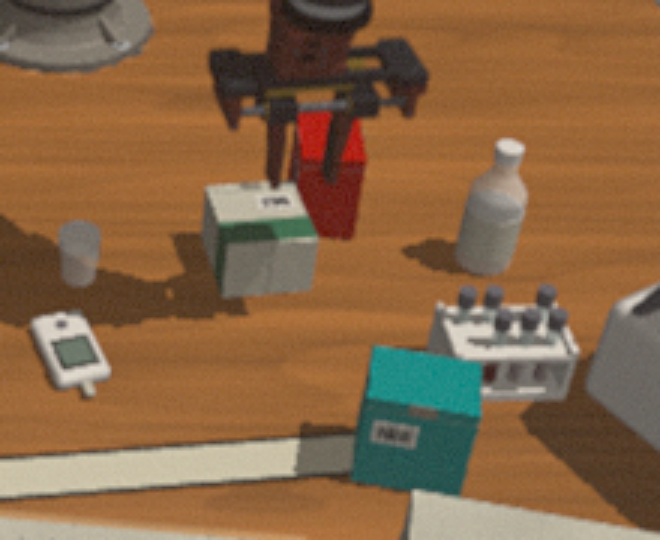

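R has fallen. Its base, at about (265,270) in the crop, is blank apart from a seam, so R is the plain carton and L is the stamped one.

```bash
python3 -c "
from h import *
goto(.676,-.207,.16,-3.6)
from station import eyes
im=eyes.get_image('scene');P=cloud(im)[175:225,362:410].reshape(-1,3)
P=P[np.isfinite(P[:,0])&(P[:,2]>.02)&(P[:,2]<.08)];T=P[P[:,2]>.058]
r=cv2.minAreaRect((T[:,:2]*1000).astype(np.float32));print(r,np.percentile(P[:,2],99))
np.savez('R1.npz',**im)
"
```

```text
t 3.58 tcp [0.5694 0.2078 0.1677] F [ 1.5 -0.1  3.1] gap 0.044
total in CURRENT tool axes, units: [  0.26  -1.78 -14.16]  in FINAL axes: [  0.26  -4.42 -13.58]  turn units: [1.81 0.   0.02]
((477.3885498046875, 205.36383056640625), (125.28153228759766, 124.41445922851562), 6.383754730224609) 0.0750363001224763
```

```bash
python3 -m crank '[{"offset":[0,-0.3,-1],"angular":[0.3,0,0],"jaw":0.5},{"offset":[0,-0.3,-1],"angular":[0.3,0,0],"jaw":0.5},{"offset":[0,-0.3,-1],"angular":[0.3,0,0],"jaw":0.5},{"offset":[0,-0.3,-1],"angular":[0.3,0,0],"jaw":0.5},{"offset":[0,-0.3,-1],"angular":[0.3,0,0],"jaw":0.5},{"offset":[0,-0.3,-1],"angular":[0.3,0,0],"jaw":0.5},{"offset":[0,-0.3,-1],"angular":[0,0,0],"jaw":0.5},{"offset":[0,-0.3,-1],"angular":[0,0,0],"jaw":0.5}]'; python3 -c "
from h import *
goto(.676,-.207,.16,-3.6)"
```

```text
clock: 4.3
tool_pos: [0.645, -0.0254, 0.1626]
eef_rot: [[-0.008, -0.999, 0.052], [0.008, 0.051, 0.999], [-1.0, 0.009, 0.007]]
ft_force: [0.5, 0.3, -0.4]
finger_gap: 0.0441
t 4.3 tcp [ 0.645  -0.0254  0.1626] F [ 0.5  0.3 -0.4] gap 0.044
total in CURRENT tool axes, units: [ 0.03 -1.34 -5.99]  in FINAL axes: [ 0.09 -1.41 -5.98]  turn units: [ 0.11  0.07 -0.08]
```

```bash
python3 -m crank '[{"offset":[0,-0.4,-0.9],"angular":[0,0,0],"jaw":0.5},{"offset":[0,-0.4,-0.9],"angular":[0,0,0],"jaw":0.5},{"offset":[0,-0.4,-0.9],"angular":[0,0,0],"jaw":0.5},{"offset":[0,-0.2,-0.9],"angular":[0,0,0],"jaw":0.5},{"offset":[0,0,-0.9],"angular":[0,0,0],"jaw":0.5},{"offset":[0,0,-0.8],"angular":[0,0,0],"jaw":0.5},{"offset":[0,0,-0.3],"angular":[0,0,0],"jaw":0.5},{"offset":[0,0,0],"angular":[0,0,0],"jaw":0.5}]'; python3 -c "
from h import *
goto(.680,-.207,.075,-3.6)"
```

```text
clock: 4.97
tool_pos: [0.6736, -0.2116, 0.1537]
eef_rot: [[-0.025, -0.998, 0.061], [0.007, 0.061, 0.998], [-1.0, 0.025, 0.006]]
ft_force: [0.0, -0.4, -0.4]
finger_gap: 0.0436
t 4.97 tcp [ 0.6736 -0.2116  0.1537] F [ 0.  -0.4 -0.4] gap 0.044
total in CURRENT tool axes, units: [ 2.62 -0.27  0.15]  in FINAL axes: [ 2.62 -0.2   0.17]  turn units: [ 0.02  0.05 -0.24]
```

```bash
python3 -m crank '[{"offset":[0,-0.3,0.15],"angular":[0,0,-0.2],"jaw":0.5},{"offset":[0.6,0,0],"angular":[0,0,0],"jaw":0.5},{"offset":[0.6,0,0],"angular":[0,0,0],"jaw":0.5},{"offset":[0.6,0,0],"angular":[0,0,0],"jaw":0.5},{"offset":[0.6,0,0],"angular":[0,0,0],"jaw":0.5},{"offset":[0.1,0,0],"angular":[0,0,0],"jaw":0.5},{"offset":[0,0.1,0],"angular":[0,0,0],"jaw":0.5},{"offset":[0,0.3,0],"angular":[0,0,0],"jaw":0.5}]'; python3 -c "
from h import *
goto(.680,-.207,.075,-3.6)
from station import eyes
im=eyes.get_image('scene');cv2.imwrite('pics/s4.png',cv2.resize(im['pixels'][120:300,150:370],None,fx=3,fy=3))"
```

```text
clock: 5.63
tool_pos: [0.6786, -0.185, 0.0758]
eef_rot: [[0.005, -0.999, 0.045], [0.017, 0.045, 0.999], [-1.0, -0.005, 0.017]]
ft_force: [0.8, 0.3, 0.3]
finger_gap: 0.044
t 5.63 tcp [ 0.6786 -0.185   0.0758] F [0.8 0.3 0.3] gap 0.044
total in CURRENT tool axes, units: [ 0.02 -0.08 -0.73]  in FINAL axes: [ 0.03 -0.09 -0.73]  turn units: [0.17 0.17 0.04]
```

View pics/s4.png

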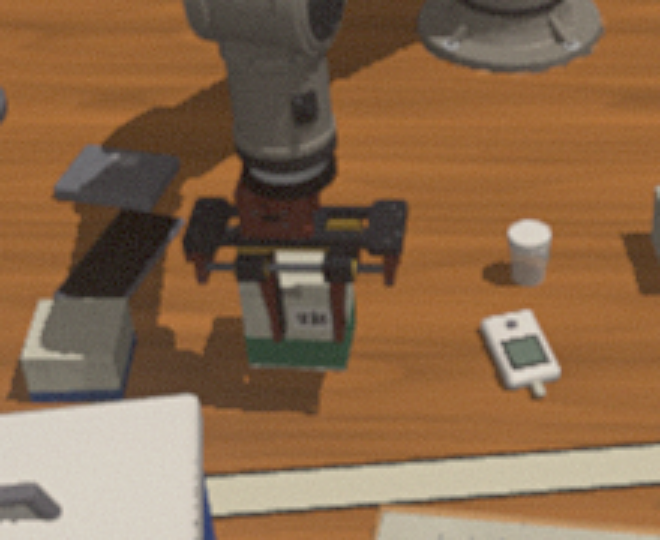

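```bash
python3 -m crank '[{"offset":[0,0,-0.7],"angular":[0.15,0.15,0],"jaw":0.5},{"offset":[0,0.35,-0.15],"angular":[0,0,0],"jaw":0.5},{"offset":[0,0.35,0],"angular":[0,0,0],"jaw":0.5},{"offset":[0,0.35,0],"angular":[0,0,0],"jaw":0.5},{"offset":[0,0.35,0],"angular":[0,0,0],"jaw":0.5},{"offset":[0,0.35,0],"angular":[0,0,0],"jaw":0.5},{"offset":[0,0.35,0],"angular":[0,0,0],"jaw":0.5},{"offset":[0,0.35,0],"angular":[0,0,0],"jaw":0.5}]'; python3 -m crank '[{"offset":[0,0.35,0],"angular":[0,0,0],"jaw":0.5},{"offset":[0,0.35,0],"angular":[0,0,0],"jaw":0.5},{"offset":[0,0.3,0],"angular":[0,0,0],"jaw":0.5},{"offset":[0,0,0],"angular":[0,0,0],"jaw":0.5},{"offset":[0,0,0],"angular":[0,0,0],"jaw":0.5},{"offset":[-0.3,0,0],"angular":[0,0,0],"jaw":0.5},{"offset":[-0.8,0,0],"angular":[0,0,0],"jaw":0.5},{"offset":[-0.8,0,0],"angular":[0,0,0],"jaw":0.5}]'; python3 -c "
from h import *
goto(.680,-.207,.075,-3.6)
from station import eyes
im=eyes.get_image('scene');cv2.imwrite('pics/s5.png',cv2.resize(im['pixels'][120:300,150:370],None,fx=3,fy=3))"
```

```text
clock: 6.35
tool_pos: [0.6054, -0.2157, 0.0864]
eef_rot: [[0.026, -0.997, 0.07], [-0.01, 0.07, 0.998], [-1.0, -0.027, -0.008]]
ft_force: [-0.8, -0.0, 0.4]
finger_gap: 0.0438
clock: 7.02
tool_pos: [0.5675, -0.2185, 0.1458]
eef_rot: [[0.025, -0.997, 0.079], [-0.013, 0.079, 0.997], [-1.0, -0.026, -0.011]]
ft_force: [0.7, -0.7, 0.1]
finger_gap: 0.0435
t 7.02 tcp [ 0.5675 -0.2185  0.1458] F [ 0.7 -0.7  0.1] gap 0.044
total in CURRENT tool axes, units: [ 2.45 -3.65  0.7 ]  in FINAL axes: [ 2.36 -3.72  0.62]  turn units: [-0.16 -0.11  0.24]
```

View pics/s5.png

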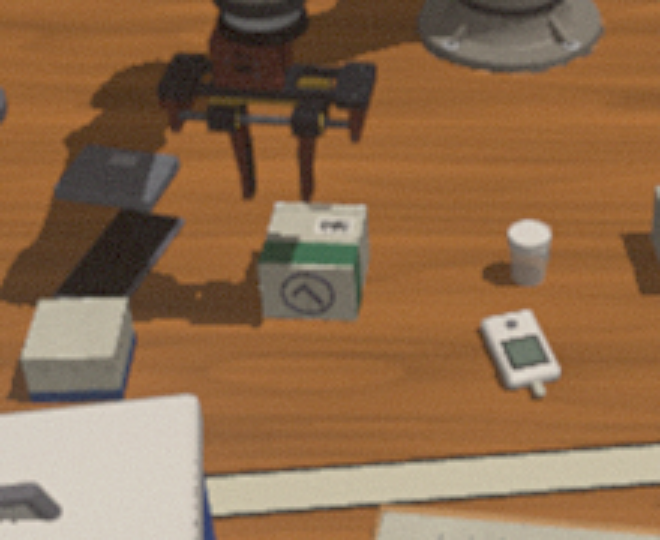

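Both cartons are down, and the ring with its tick at (307,293) in the crop confirms L is stamped. Next I measure both lying poses.

```bash
cat >> h.py <<'E'
def lying(P,y0,y1,x0=.42,x1=.85):
    Q=P.reshape(-1,3);Q=Q[np.isfinite(Q[:,0])]
    Q=Q[(Q[:,0]>x0)&(Q[:,0]<x1)&(Q[:,1]>y0)&(Q[:,1]<y1)]
    T=Q[(Q[:,2]>.058)&(Q[:,2]<.074)]
    m=np.median(T[:,:2],axis=0);T=T[np.linalg.norm(T[:,:2]-m,axis=1)<.08]
    r=cv2.minAreaRect((T[:,:2]*1000).astype(np.float32));print("top",np.round(r[0]),np.round(r[1]),round(r[2],1),"n",len(T),"x",np.round(np.percentile(T[:,0],[1,99]),3),"y",np.round(np.percentile(T[:,1],[1,99]),3))
    F=Q[(Q[:,2]>.012)&(Q[:,2]<.05)]; # far (base) face: max-x face
    F=F[F[:,0]>np.percentile(T[:,0],90)-.01]
    if len(F)>10:
        c=np.polyfit(F[:,1],F[:,0],1);F=F[abs(F[:,0]-np.polyval(c,F[:,1]))<.006];c=np.polyfit(F[:,1],F[:,0],1);y=F[:,1];yc=(np.percentile(y,1)+np.percentile(y,99))/2
        print("base face mid",np.polyval(c,yc),yc,"yaw",np.degrees(np.arctan(-c[0])),"n",len(F),"x - tape",np.polyval(c,yc)-(.77325-.0918*yc))
E
python3 -c "
from h import *
from station import eyes
for n in ('scene','side'):
    im=eyes.get_image(n);P=cloud(im);print(n);lying(P,-.3,-.1);lying(P,.1,.228,.45)"
```

```text
scene
top [ 524. -197.] [ 92. 108.] 86.9 n 741 x [0.473 0.577] y [-0.242 -0.151]
base face mid 0.572852747758993 -0.1998303985898343 yaw -3.4235449565481892 n 317 x - tape -0.21874168283155382
top [497. 185.] [94. 86.] 0.1 n 573 x [0.451 0.543] y [0.144 0.227]
base face mid 0.5374604409189064 0.18912541673170863 yaw 6.376734528854622 n 259 x - tape -0.21842784582512276
side
top [ 522. -198.] [ 97. 101.] 86.2 n 666 x [0.472 0.572] y [-0.243 -0.15 ]
base face mid 0.5642279020816796 -0.15679234144761517 yaw -72.16736740514274 n 22 x - tape -0.22341563486321148
top [493. 186.] [88. 88.] 3.8 n 899 x [0.451 0.536] y [0.144 0.227]
base face mid 0.5370447714235153 0.18961948328543254 yaw 6.99330422789847 n 19 x - tape -0.21879816001088204
```

```bash
python3 - <<'E'
from h import *
from station import eyes
d0=dict(np.load("scene0.npz"));d1=dict(np.load("R1.npz"));
for d,box,off,zr in [(d0,(.63,.69,.14,.25),.0325,(.012,.088)),(d1,(.51,.56,.13,.25),.05,(.012,.055))]:
    P=cloud(d).reshape(-1,3);P=P[np.isfinite(P[:,0])]
    F=P[(P[:,0]>box[0])&(P[:,0]<box[1])&(P[:,1]>box[2])&(P[:,1]<box[3])&(P[:,2]>zr[0])&(P[:,2]<zr[1])]
    for _ in range(4):
        A=np.c_[F[:,1:],np.ones(len(F))];c=np.linalg.lstsq(A,F[:,0],rcond=None)[0];F=F[abs(A@c-F[:,0])<.005]
    yc=(np.percentile(F[:,1],1)+np.percentile(F[:,1],99))/2;n=np.array([1,-c[0]])/np.hypot(1,c[0])
    f=np.array([c@[yc,(.05 if off<.04 else .0325),1],yc]);print("face",f,"slopes",c[:2],len(F),"centre",f-off*n)
E
```

```text
face [0.66006331 0.2010441 ] slopes [-0.09238821  0.00511402] 571 centre [0.62770113 0.19805422]
face [0.53645847 0.1958716 ] slopes [-0.09790107  0.01164858] 309 centre [0.48669638 0.19099984]
```

The plain carton's centre is about 0.142 m from its start, inside the 0.15 m limit, so I leave it. Next I go behind the stamped carton with the jaws square to the tape.

```bash
python3 -m crank '[{"offset":[0,0.6,0.1],"angular":[-0.3,-0.1,0.2],"jaw":0.4},{"offset":[0,0.6,0.1],"angular":[-0.3,0,0],"jaw":0.4},{"offset":[0,0.6,0.1],"angular":[-0.3,0,0],"jaw":0.4},{"offset":[0,0.6,0.1],"angular":[-0.3,0,0],"jaw":0.4},{"offset":[0,0.6,0.1],"angular":[-0.3,0,0],"jaw":0.4},{"offset":[0,0.6,0.1],"angular":[-0.2,0,0],"jaw":0.4},{"offset":[0,0.5,0.1],"angular":[0,0,0],"jaw":0.4},{"offset":[0,0,0],"angular":[0,0,0],"jaw":0.4}]'; python3 -c "
from h import *
goto(.433,-.198,.028,5.25)"
```

```text
clock: 7.83
tool_pos: [0.4422, -0.1972, 0.1414]
eef_rot: [[0.005, -0.994, -0.112], [-0.001, -0.112, 0.994], [-1.0, -0.004, -0.002]]
ft_force: [-0.3, -0.3, 0.7]
finger_gap: 0.0529
t 7.83 tcp [ 0.4422 -0.1972  0.1414] F [-0.3 -0.3  0.7] gap 0.053
total in CURRENT tool axes, units: [3.78 0.32 0.02]  in FINAL axes: [3.78 0.31 0.  ]  turn units: [ 0.2  -0.02  0.04]
```

```bash
python3 -m crank '[{"offset":[0,0.3,0],"angular":[0.2,0,0],"jaw":0.4},{"offset":[0.3,0.1,0],"angular":[0,0,0],"jaw":0.4},{"offset":[0.8,0,0],"angular":[0,0,0],"jaw":0.4},{"offset":[0.8,0,0],"angular":[0,0,0],"jaw":0.4},{"offset":[0.8,0,0],"angular":[0,0,0],"jaw":0.4},{"offset":[0.7,0,0],"angular":[0,0,0],"jaw":0.4},{"offset":[0.2,0,0],"angular":[0,0,0],"jaw":0.4},{"offset":[0,0,0],"angular":[0,0,0],"jaw":0.4}]'; python3 -c "
from h import *
goto(.635,-.179,.028,5.25)"
```

```text
clock: 8.5
tool_pos: [0.4357, -0.1998, 0.0266]
eef_rot: [[0.01, -0.996, -0.088], [-0.004, -0.088, 0.996], [-1.0, -0.01, -0.005]]
ft_force: [0.4, -0.5, -0.5]
finger_gap: 0.0525
t 8.5 tcp [ 0.4357 -0.1998  0.0266] F [ 0.4 -0.5 -0.5] gap 0.052
total in CURRENT tool axes, units: [ 0.02 -6.68  0.1 ]  in FINAL axes: [-0.05 -6.68  0.08]  turn units: [-0.03 -0.04  0.1 ]
```

```bash
python3 -m crank '[{"offset":[0,-0.35,0],"angular":[0,0,0],"jaw":0.4},{"offset":[0,-0.35,0],"angular":[0,0,0],"jaw":0.4},{"offset":[0,-0.35,0],"angular":[0,0,0],"jaw":0.4},{"offset":[0,-0.35,0],"angular":[0,0,0],"jaw":0.4},{"offset":[0,-0.35,0],"angular":[0,0,0],"jaw":0.4},{"offset":[0,-0.35,0],"angular":[0,0,0],"jaw":0.4},{"offset":[0,-0.35,0],"angular":[0,0,0],"jaw":0.4},{"offset":[0,-0.35,0],"angular":[0,0,0],"jaw":0.4}]'; python3 -c "
from h import *
goto(.635,-.179,.028,5.25)
from station import eyes
im=eyes.get_image('scene');lying(cloud(im),-.3,-.1);cv2.imwrite('pics/s6.png',cv2.resize(im['pixels'][120:300,150:370],None,fx=3,fy=3))"
```

```text
clock: 9.17
tool_pos: [0.5306, -0.1922, 0.0324]
eef_rot: [[0.016, -0.996, -0.088], [-0.005, -0.088, 0.996], [-1.0, -0.015, -0.007]]
ft_force: [-0.3, 0.6, -0.1]
finger_gap: 0.0527
t 9.17 tcp [ 0.5306 -0.1922  0.0324] F [-0.3  0.6 -0.1] gap 0.053
total in CURRENT tool axes, units: [ 0.2  -3.5   0.13]  in FINAL axes: [ 0.15 -3.51  0.12]  turn units: [-0.03 -0.06  0.15]
top [ 584. -186.] [122.  90.] 4.7 n 844 x [0.536 0.645] y [-0.23  -0.139]
base face mid 0.6410073694404438 -0.18204003731010093 yaw 4.644327013311245 n 340 x - tape -0.14895390598462344
```

View pics/s6.png

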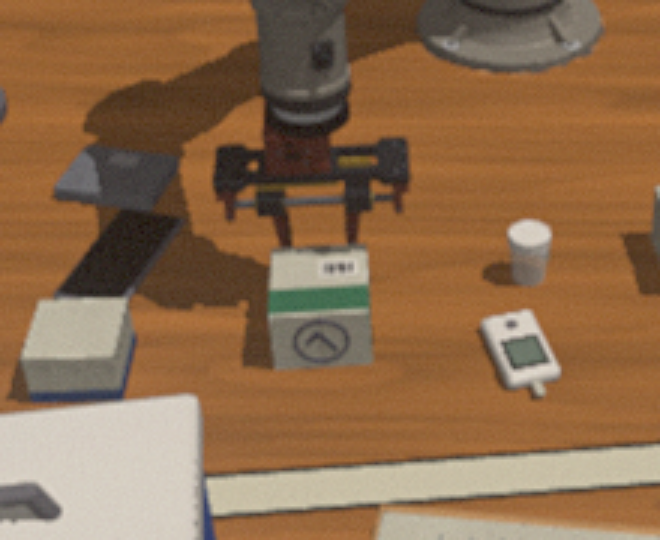

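The carton is now square (yaw 4.6° against the tape's 5.25°), ring at (321,342), with about 149 mm to go.

```bash
python3 -m crank '[{"offset":[0.05,-0.38,0],"angular":[0,0,0.1],"jaw":0.4},{"offset":[0.03,-0.38,0],"angular":[0,0,0],"jaw":0.4},{"offset":[0.03,-0.38,0],"angular":[0,0,0],"jaw":0.4},{"offset":[0.03,-0.38,0],"angular":[0,0,0],"jaw":0.4},{"offset":[0.03,-0.38,0],"angular":[0,0,0],"jaw":0.4},{"offset":[0.03,-0.38,0],"angular":[0,0,0],"jaw":0.4},{"offset":[0.03,-0.38,0],"angular":[0,0,0],"jaw":0.4},{"offset":[0,-0.38,0],"angular":[0,0,0],"jaw":0.4}]'; python3 -c "
from h import *
goto(.635,-.179,.028,5.25)
from station import eyes
im=eyes.get_image('scene');lying(cloud(im),-.3,-.1)"
```

```text
clock: 9.88
tool_pos: [0.631, -0.1829, 0.031]
eef_rot: [[0.009, -0.996, -0.091], [-0.007, -0.091, 0.996], [-1.0, -0.009, -0.008]]
ft_force: [-0.8, 0.2, -0.5]
finger_gap: 0.0527
t 9.88 tcp [ 0.631  -0.1829  0.031 ] F [-0.8  0.2 -0.5] gap 0.053
total in CURRENT tool axes, units: [ 0.1  -0.14  0.12]  in FINAL axes: [ 0.1  -0.14  0.12]  turn units: [-0.01 -0.08  0.08]
top [ 690. -176.] [110.  90.] 4.6 n 1001 x [0.639 0.745] y [-0.221 -0.129]
base face mid 0.7414813951544712 -0.1711719820350147 yaw 5.2852020152663775 n 372 x - tape -0.04748219279634314
```

```bash
python3 -m crank '[{"offset":[0.05,-0.3,0],"angular":[0,0,0],"jaw":0.4},{"offset":[0.03,-0.3,0],"angular":[0,0,0],"jaw":0.4},{"offset":[0,-0.3,0],"angular":[0,0,0],"jaw":0.4},{"offset":[0,-0.25,0],"angular":[0,0,0],"jaw":0.4},{"offset":[0,-0.15,0],"angular":[0,0,0],"jaw":0.4},{"offset":[0,-0.05,0],"angular":[0,0,0],"jaw":0.4},{"offset":[0,0,0],"angular":[0,0,0],"jaw":0.4},{"offset":[0,0,0],"angular":[0,0,0],"jaw":0.4}]'; python3 -c "
from h import *
goto(.635,-.179,.028,5.25)
from station import eyes
im=eyes.get_image('scene');lying(cloud(im),-.3,-.1)"
```

```text
clock: 10.6
tool_pos: [0.6783, -0.1773, 0.0303]
eef_rot: [[0.014, -0.996, -0.094], [-0.007, -0.094, 0.996], [-1.0, -0.013, -0.009]]
ft_force: [-1.0, 0.2, -0.3]
finger_gap: 0.0527
t 10.6 tcp [ 0.6783 -0.1773  0.0303] F [-1.   0.2 -0.3] gap 0.053
total in CURRENT tool axes, units: [0.06 1.44 0.08]  in FINAL axes: [0.08 1.44 0.07]  turn units: [ 0.02 -0.08  0.12]
top [ 739. -171.] [108.  91.] 4.1 n 1094 x [0.687 0.792] y [-0.215 -0.125]
base face mid 0.7885783115903808 -0.1660929308991794 yaw 5.522272784215589 n 389 x - tape 8.098053383620574e-05
```

The base is on the middle line, square to 0.3°. I retreat back and up, then check.

```bash
python3 -m crank '[{"offset":[0,0.5,0],"angular":[0,0,0],"jaw":0.4},{"offset":[0,0.7,0],"angular":[0,0,0],"jaw":0.4},{"offset":[-0.3,0.7,0],"angular":[0,0,0],"jaw":0.4},{"offset":[-0.8,0.3,0],"angular":[0,0,0],"jaw":0.4},{"offset":[-1,0,0],"angular":[0,0,0],"jaw":0.4},{"offset":[-1,0,0],"angular":[0,0,0],"jaw":0.4},{"offset":[-1,0,0],"angular":[0,0,0],"jaw":0.4},{"offset":[0,0,0],"angular":[0,0,0],"jaw":0.4}]'; python3 -m crank '[{"offset":[0,0,0],"angular":[0,0,0],"jaw":0.4},{"offset":[0,0,0],"angular":[0,0,0],"jaw":0.4},{"offset":[0,0,0],"angular":[0,0,0],"jaw":0.4},{"offset":[0,0,0],"angular":[0,0,0],"jaw":0.4},{"offset":[0,0,0],"angular":[0,0,0],"jaw":0.4},{"offset":[0,0,0],"angular":[0,0,0],"jaw":0.4},{"offset":[0,0,0],"angular":[0,0,0],"jaw":0.4},{"offset":[0,0,0],"angular":[0,0,0],"jaw":0.4}]'; python3 -c "
from h import *
goto(.635,-.179,.028,5.25)
from station import eyes
im=eyes.get_image('scene');P=cloud(im);lying(P,-.3,-.1);lying(P,.1,.235,.46);cv2.imwrite('pics/s7.png',im['pixels'])
im=eyes.get_image('side');lying(cloud(im),-.3,-.1)"
```

```text
clock: 11.32
tool_pos: [0.6055, -0.1829, 0.1558]
eef_rot: [[0.014, -0.996, -0.092], [-0.006, -0.092, 0.996], [-1.0, -0.013, -0.008]]
ft_force: [0.6, -1.6, 0.2]
finger_gap: 0.0528
clock: 11.98
tool_pos: [0.604, -0.1824, 0.153]
eef_rot: [[0.011, -0.996, -0.092], [-0.005, -0.092, 0.996], [-1.0, -0.011, -0.007]]
ft_force: [0.1, 0.3, 0.6]
finger_gap: 0.0529
t 11.98 tcp [ 0.604  -0.1824  0.153 ] F [0.1 0.3 0.6] gap 0.053
total in CURRENT tool axes, units: [ 4.18 -0.99  0.05]  in FINAL axes: [ 4.17 -1.04  0.02]  turn units: [ 0.   -0.06  0.1 ]
top [ 740. -171.] [105.  90.] 5.7 n 1072 x [0.689 0.793] y [-0.215 -0.124]
base face mid 0.7885173899627416 -0.16598052118570705 yaw 5.045411615151731 n 378 x - tape 3.037811789363687e-05
top [502. 189.] [84. 92.] 0.1 n 553 x [0.461 0.543] y [0.145 0.234]
base face mid 0.5372620871374196 0.19301348403674473 yaw 6.591578288761202 n 284 x - tape -0.2182692750280072
top [ 737. -171.] [100.  99.] 5.7 n 662 x [0.686 0.787] y [-0.218 -0.122]
base face mid 0.7760150316763812 -0.12409556866887478 yaw -19.5279980516341 n 38 x - tape -0.008626941527421494
```

View pics/s7.png

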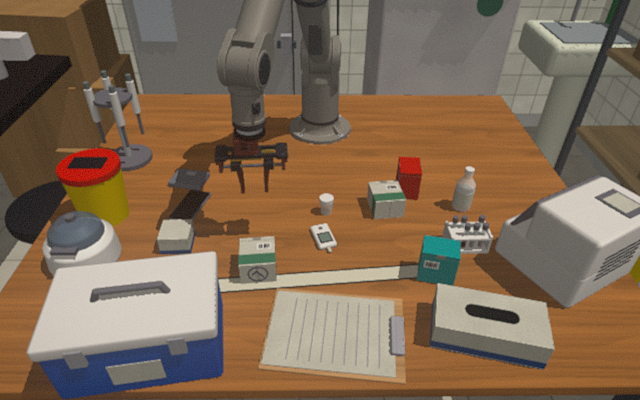

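The stamped carton (ring at (258,273)) sits over the tape, the plain one lies at (386,200), and the bystanders are unchanged.

```bash
python3 -c "
from station import bot
print(bot.job_done())"
```

```text
the job is handed in; nothing more can be done
None
```

I tipped both cartons towards the robot with the open fingertips. The right-hand one had a blank base, the left-hand one the stamp. I then pushed the stamped one about 0.22 m along the bench until its base was over the tape, backed the arm clear and handed the job in at about 12 s of the 64 s allowed. No verdict was reported.

**Stamped carton:** in the scene camera its base centre is within 1 mm of the tape's middle line. Its yaw is 5.0° against the tape's 5.25°, and it lies on its side.
- The side camera can't see the base face, so its fit there (yaw -19.5°, 9 mm short) was unusable. The carton's top outline in that view does agree to about 3 mm.

**Plain carton:** it slid as it fell, so its centre is about 0.142 m from its start. That is inside the 0.15 m limit by only about 8 mm. I left it where it fell, and its base is 0.218 m short of the tape's middle.

**Everything else:** the bystanders and the red and turquoise boxes looked unmoved in the last picture. I checked this by eye only. The fingers touched nothing.

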